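# Reset the locked height stop beside the polishing machine

## Robot

A 6-joint arm with a two-finger parallel gripper is mounted at the origin on the work surface. World frame = base frame: x ahead of the robot, y to its left, z up, the work surface at z = 0. Lengths are in m, angles in degrees, forces in N, time in s.
With the tool pointing down it reaches from about 0.35 to 0.725 m from the base axis. Payload 4.3 kg.
Tool frame: the origin (TCP) lies at the very end of the fingers, on their centre line; the grasp point (between the pads) lies 19 mm behind it; z points along the fingers, y is the direction in which the jaws open and shut (so a half turn about z gives the same grasp; the last joint's range is limited). The gripper opens to 85 mm and grips with 20 to 120 N. Pads are 22 mm wide; open, the fingers measure 114 mm over their backs; the gripper's body (76 mm by 85 mm) begins 54 mm behind the grasp point. The pads swing forward as they close: fully open they stand 13 mm farther back than shut.
Start: joints at [64.383, 21.618, 4.641, 73.018, 0, 83.68], TCP at [0.19, 0.543, 0.231] pointing down, gripper open.
Joint ranges: [-156.06, 156.06], [-48.1, 94.91], [-58.44, 69.94], [-101.28, 121.22], [-78.64, 73.56], [-180, 180]. Speed limits (degrees/s): [147.25, 147.25, 180, 180, 180, 180].

## Interface

Orientations are given as [roll, pitch, yaw] about the fixed x, y, z axes, in that order (R = Rz(yaw) Ry(pitch) Rx(roll)).
In Python, from rig import bot gives the robot as it stands. The module is installed in compiled form; this text tells all that it offers.
- The arm moves only by the tool drive_tool, never from a script. Its argument "deltas" is a list of rows, each a list of 3 entries, a list of its own where there are three numbers: the shift along the tool's x, y, z each as a share of 0.15 m, from -1 to 1, then the turn about the tool's z as a share of 90 degrees, from -1 to 1, then the closure, from -1 (fully open) to 1 (shut). In form: [[[tx, ty, tz], yaw, jaw], ...]. A call has 1 to 10 rows; each row is the pose to reach, as a shift and turn from the pose measured when the call began, along the tool's axes at that moment; what a row does not reach only later rows make up. A row lasts 1/8 s, in which the tool goes at most 62.5 mm and 10.7 degrees, less where a joint would pass 70% of its speed; a pose out of reach is approached as far as the arm can. A call with a number of a shift or a turn outside -1 to 1 is refused whole. A call with a gripper value outside its range is refused whole. The fingers move at their own pace and stop on an object; "newtons" is the grip in N (left out, the last holds). Time passes only in rows, so rows that repeat a pose let the fingers close. It gives the time, the measured TCP pose, the force and the opening at its end, in the units of the state.
- bot.get_state(): the state, without advancing time (a new reading comes with each control period).
- bot.snapshot(name): name is "scene" or "top" or "wrist"; returns the picture (420x560x3 uint8, red, green, blue); there is no depth.
- bot.camera_info(name): a dict with "K" (3x3 intrinsics, pixels), "eye" and "orientation" of the camera in the world. Camera axes: x right, y down, z forward; pixel columns grow to the right and rows downward; lengths in m; the calibration is good to about 2 mm. A picture is of the moment at which its call begins: read the wrist's pose just before it. camera_info takes no time and is no camera call; for the wrist camera it gives the pose at the moment of the call.
- bot.job_done(): hands the job in, once; it reports no verdict.
The state is a dict: "clock": time; "joints": joint angles; "qd": joint speeds; "joint_efforts": joint torques, N m; "ee_pos": TCP position; "tcp_rot": TCP orientation; "wrist_force": force on the tool from outside, world axes, zero at the start; "moment": the same for the moment, N m; "grip_width": finger opening in m.
Only numpy, scipy, OpenCV 4.12 (cv2) and the standard library are available. Lean on these libraries where they do the work, as an engineer would, in place of code of your own. Each camera call takes 0.05 s, during which the arm holds its last target.

## Task

On the height stop with the square base, swing the lever of the lock ring counter-clockwise (seen from above) all the way to loosen it, then turn the black knob clockwise until its grip bar lines up with the raised index bars on the base, and swing the lever clockwise back to its end stop to lock the setting. Leave the round-based stop alone.

Things in the scene. Friction and masses are not known exactly. Their poses are not given: they have to be found in the camera images.
- square_stop: The height stop to set: fixed grey block 120 x 120 x 36 mm high, aluminium dial plate on top (to 40 mm). Origin: centre of its underside; the vertical axis of ring and knob passes through it. x runs along the two dark raised index bars (22 x 5 mm, one each side, 36 to 58 mm from the axis), towards the lever's side; z up. The lever swings from -34 to +34 degrees about +x.
- lock_pin (a point): Upright steel pin on the lock ring's lever, to pinch from above: 14 mm thick, 53 to 100 mm above the table; this point at 84 mm. Moves on a 90 mm circle about the stop's axis: tight at -34 degrees from the stop's +x (start, within 3), loose at +34 (end stops; counter-clockwise loosens). Takes 1.5 N, stays where left. Lever: flat bar 12 mm wide, at 45 to 53 mm height.
- adjuster_grip (a point): Middle of the black knob's grip bar, on the stop's axis, 93 mm above the table. Bar 46 long, 14 wide, 74 to 107 mm up, on a 44 mm flange; point x along the bar, z up. Starts 40 to 72 degrees counter-clockwise of the index bars. Turns at 0.04 N m and stays where left; turn it only while the ring is loose (the ring does not grip it by force here). End stops 34 degrees past the mark and 86 before it.
- round_stop: A second height stop, not to be touched: the same knob, ring and lever on a fixed round grey base, 120 mm across, 36 mm high. Origin: centre of its underside; z up.

How it is judged (in metres and radians):
On the way, in this order (a step that is already met when the one before it is completed fails the run):
1. the lock ring is loosened (lever swung at least 50 degrees of its 69) before the knob has been turned up to the mark (bar still more than 30 degrees from the index bars) (y of lock_pin in the frame of square_stop above 0.024 m and angle between the x axis of adjuster_grip and the x axis of square_stop, either way round above 0.52 rad), for 0.1 s.
2. with the ring still loose, the knob's bar is brought within 10 degrees of the index bars (y of lock_pin in the frame of square_stop above 0.015 m and angle between the x axis of adjuster_grip and the x axis of square_stop, either way round below 0.18 rad), for 0.2 s.
At the end, for the whole second after the job is handed in: The square-based stop's lock ring is tight again (lever within 10 degrees of its clockwise end stop) and its knob's grip bar lies along the index bars within 10 degrees (angle between the x axis of adjuster_grip and the x axis of square_stop, either way round below 0.18 rad and y of lock_pin in the frame of square_stop below -0.0375 m); the robot touches nothing.
It fails at once if the round-based stop is pushed or grasped (more than 2 N) (contact force between round_stop and the fingers above 2 N or contact force between round_stop and the arm above 2 N).
It also fails if it takes over 56 s, if anything falls off the work surface, if the arm or the gripper's body presses on something with over 40 N, if the wrist force passes 120 N, or if a joint passes its speed limit or range.

## Working session

There is one attempt and no reset: what is moved stays moved. The work goes in short steps, Python scripts to look and compute and a tool call to move; the robot and the scene stay as the last step left them, time stands still between calls to the robot, and variables do not carry over. Pictures are saved under pics/ and viewed, and the job is handed in when it is done.

Besides the shell and the picture viewer there is one more tool, called after "Call:" as name([rows], argument=value, ...), one row to a line, values as JSON. drive_tool: Moves the arm, as the interface text tells. Shift numbers are shares of 0.15 m and turn numbers shares of 90 degrees, none past 1 either way. Its arguments: {"type":"object","properties":{"deltas":{"type":"array"},"newtons":{"type":"number"}},"required":["deltas"]}

```bash
mkdir -p pics
python3 - <<'E'
from rig import bot
import cv2
print(bot.get_state())
for n in ("top","scene"):
    i=bot.camera_info(n);print(n,i)
    im=bot.snapshot(n);cv2.imwrite(f"pics/{n}0.png",im[:,:,::-1])
E
```

```text
{'clock': 0.0, 'joints': array([ 6.43837667e+01,  2.16612632e+01,  4.56275081e+00,  7.30186822e+01,
       -2.62170385e-03,  8.36791007e+01]), 'qd': array([-0.01534281, -0.0853206 ,  0.09227807,  0.03358594,  0.00674055,
       -0.03572303]), 'joint_efforts': array([ 7.31954005e-04, -4.63613355e+01,  2.69871730e+01,  2.08420039e-02,
       -4.35325580e-05, -2.63506870e-06]), 'ee_pos': array([0.18973297, 0.54209474, 0.23036597]), 'tcp_rot': array([-1.79883229e+02, -1.02969917e-02,  1.60704658e+02]), 'wrist_force': array([-0.13862061, -0.58543368, -0.62377719]), 'moment': array([ 0.01965304, -0.02467427, -0.01587034]), 'grip_width': 0.08538462018058643}
top {'K': array([[478.44020368,   0.        , 273.64387482],
       [  0.        , 478.44020368, 214.17341985],
       [  0.        ,   0.        ,   1.        ]]), 'eye': array([ 0.47618597, -0.00789452,  0.94208908]), 'orientation': array([-175.62843928,   -1.64998678,  -90.57893521])}
scene {'K': array([[471.25554981,   0.        , 282.57916319],
       [  0.        , 471.25554981, 206.41589259],
       [  0.        ,   0.        ,   1.        ]]), 'eye': array([0.87842325, 0.41161697, 0.60787178]), 'orientation': array([-133.57471657,    0.49283225,  140.62749102])}
```

View pics/top0.png

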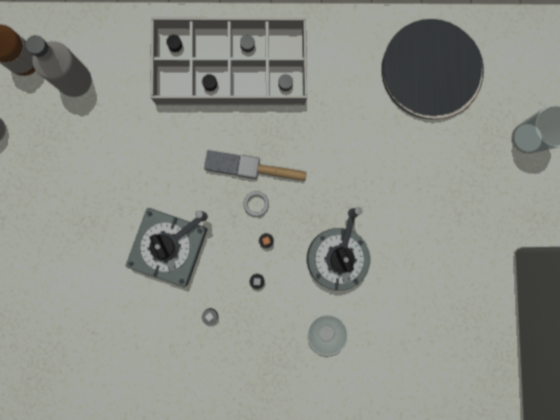

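View pics/scene0.png

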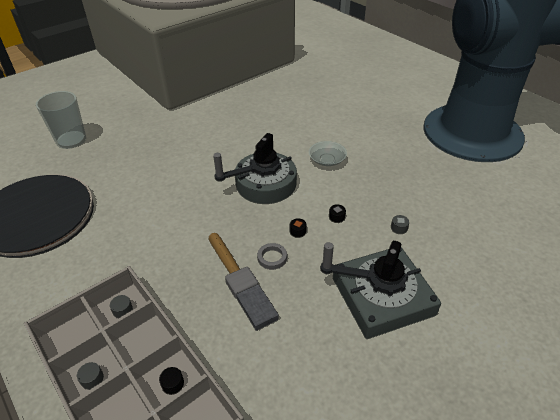

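The square stop sits at about (167,247) in the top view, with its pin at about (201,215). The round stop is at about (340,260). I'll enlarge the square one.

```bash
cat > h.py <<'E'
import numpy as np,cv2
from scipy.spatial.transform import Rotation as R
from rig import bot
def ray(info,uv,z):
    d=R.from_euler('xyz',info['orientation'],degrees=True).as_matrix()@np.linalg.inv(info['K'])@np.array([uv[0],uv[1],1.])
    e=np.array(info['eye']); return e+d*(z-e[2])/d[2]
def proj(info,p):
    c=R.from_euler('xyz',info['orientation'],degrees=True).as_matrix().T@(np.array(p)-info['eye'])
    q=info['K']@c; return q[:2]/q[2]
E
python3 - <<'E'
import cv2
im=cv2.imread('pics/top0.png')[200:295,115:220]
cv2.imwrite('pics/topc.png',cv2.resize(im,None,fx=6,fy=6,interpolation=cv2.INTER_CUBIC)*1)
im=cv2.imread('pics/scene0.png')[230:340,315:445]
cv2.imwrite('pics/scenec.png',cv2.resize(im,None,fx=5,fy=5,interpolation=cv2.INTER_CUBIC))
E
```

```text
(no output)
```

View pics/topc.png

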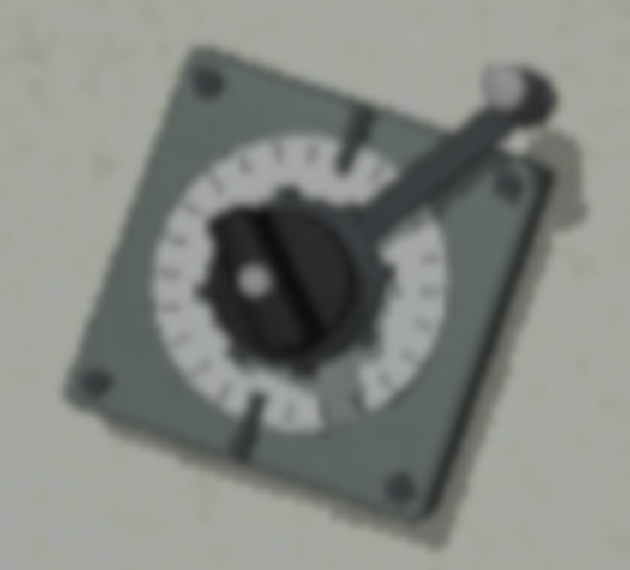

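View pics/scenec.png

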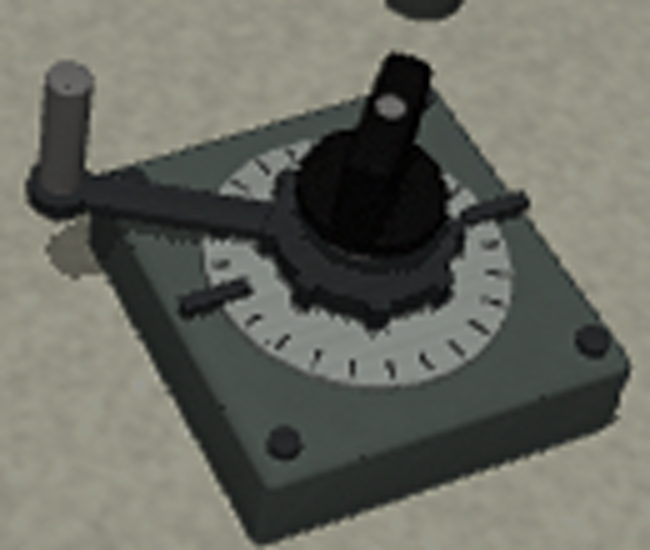

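Run:
```python
from h import *
T=bot.camera_info('top');S=bot.camera_info('scene')
f=lambda x,y:((x+.5)/6-.5+115,(y+.5)/6-.5+200)
g=lambda x,y:((x+.5)/5-.5+315,(y+.5)/5-.5+230)
a=ray(T,f(354,135),.042);b=ray(T,f(251,427),.042);print('bars T',a,b,(a+b)/2,np.degrees(np.arctan2(*(a-b)[1::-1])),np.linalg.norm(a-b))
c=[ray(T,f(*p),.036) for p in((203,47),(547,172),(428,520),(68,397))];print('corn',np.mean(c,0),[np.linalg.norm(c[i]-c[i-1]) for i in range(4)],[np.degrees(np.arctan2(*(c[i]-c[i-1])[1::-1])) for i in range(4)])
p=ray(T,f(503,84),.1);k=ray(T,f(255,282),.107);print('pin',p,'knob',k)
a=ray(S,g(213,299),.042);b=ray(S,g(494,208),.042);print('bars S',a,b,(a+b)/2,np.degrees(np.arctan2(*(a-b)[1::-1])),np.linalg.norm(a-b))
print('pin',ray(S,g(70,77),.1),'knob',ray(S,g(391,106),.107))
a=ray(T,f(230,215),.107);b=ray(T,f(302,343),.107);print('grip',np.degrees(np.arctan2(*(a-b)[1::-1])),np.linalg.norm(a-b))
R1=ray(T,(343,260),.107);print('round',R1, ray(T,(358,211),.1))
```

```text
bars T [0.53137544 0.15320768 0.042     ] [0.44107988 0.18439729 0.042     ] [0.48622766 0.16880248 0.042     ] -19.055782196177496 0.09553051679152888
corn [0.4854134  0.16713421 0.036     ] [np.float64(0.11644000764039673), np.float64(0.11515034528138135), np.float64(0.11424743104869294), np.float64(0.11840965236417575)] [np.float64(-20.44364286707602), np.float64(-110.48778783660613), np.float64(161.18136643092416), np.float64(70.59665571599092)]
pin [0.54242517 0.09949798 0.1       ] knob [0.48516634 0.16971625 0.107     ]
bars S [0.53293386 0.1555658  0.042     ] [0.44302767 0.18633638 0.042     ] [0.48798076 0.17095109 0.042     ] -18.89362239135959 0.09502605382867405
pin [0.54345456 0.10086196 0.1       ] knob [0.48660044 0.17049695 0.107     ]
grip 29.464028280852684 0.04254635059772105
round [ 0.45861565 -0.15291099  0.107     ] [ 0.54480643 -0.18272271  0.1       ]
```

```bash
cat >> h.py <<'E'
C=np.array([0.4865,0.1697]);YAW=-19.2
def plan(wps,jaws):
    """wps: list of x,y,z,yaw world"""
    s=bot.get_state();p=np.array(s['ee_pos']);M=R.from_euler('xyz',s['tcp_rot'],degrees=True).as_matrix()
    print('at',s['clock'],p.round(4),np.round(s['tcp_rot'],2),'j',np.round(s['joints'],0))
    for w,j in zip(wps,jaws):
        d=M.T@(np.array(w[:3])-p)/.15
        t=-((w[3]-s['tcp_rot'][2]+180)%360-180)/90
        print([d.round(3).tolist(),round(float(t),3),j], '' if abs(d).max()<=1 else 'TOO FAR')
def arc(rel,z,r=.09,dyaw=0,base=None):
    a=np.radians(YAW+rel); return [C[0]+r*np.cos(a),C[1]+r*np.sin(a),z,180+YAW+rel+dyaw]
E
python3 - <<'E'
from h import *
p=bot.get_state()['ee_pos'];t=np.array(arc(-31.5,.2));print(t)
plan([[*(p+(t[:3]-p)*f),160.7+(t[3]-160.7)*f] for f in(.1,.2,.25,.33,.5,1)],[-1]*6)
E
```

```text
[5.43504279e-01 1.00054381e-01 2.00000000e-01 1.29300000e+02]
at 0.1 [0.1898 0.5422 0.2304] [-1.7989e+02 -1.0000e-02  1.6070e+02] j [64. 22.  5. 73.  0. 84.]
[[-0.32, -0.2, 0.021], 0.035, -1] 
[[-0.64, -0.4, 0.041], 0.07, -1] 
[[-0.8, -0.5, 0.051], 0.087, -1] 
[[-1.056, -0.661, 0.068], 0.115, -1] TOO FAR
[[-1.6, -1.001, 0.103], 0.174, -1] TOO FAR
[[-3.2, -2.002, 0.206], 0.349, -1] TOO FAR
```

Call:
drive_tool([
  [[-0.2,-0.12,0.02],0,0],
  [[-0.5,-0.31,0.04],0,0],
  [[-0.8,-0.5,0.05],0,0],
  [[-1,-0.62,0.06],0,0],
  [[-1,-0.62,0.06],0,0],
])

```text
clock: 0.72
ee_pos: [0.3015, 0.4029, 0.2211]
tcp_rot: [-179.8, -0.0, 160.5]
wrist_force: [-0.3, -0.2, 0.6]
grip_width: 0.0427
```

Call:
drive_tool([
  [[-0.3,-0.19,0.02],0,0],
  [[-0.6,-0.38,0.04],0,0],
  [[-0.9,-0.57,0.05],0,0],
  [[-1,-0.63,0.06],0,0],
  [[-1,-0.63,0.06],0,0],
])

```text
clock: 1.35
ee_pos: [0.4113, 0.2639, 0.2121]
tcp_rot: [-179.8, -0.1, 160.4]
wrist_force: [0.9, -0.3, 0.2]
grip_width: 0.0428
```

Run:
```python
from h import *
plan([arc(-31.5,.2)],[0])
```

```text
at 1.35 [0.4113 0.2639 0.2121] [-1.7983e+02 -9.0000e-02  1.6042e+02] j [ 25.  12. -11.  67.  -0.  45.]
[[-1.197, -0.733, 0.081], 0.346, 0] TOO FAR
```

Call:
drive_tool([
  [[-0.3,-0.18,0.02],0.09,0],
  [[-0.6,-0.37,0.04],0.18,0],
  [[-0.9,-0.55,0.06],0.27,0],
  [[-1,-0.73,0.08],0.35,0],
  [[-1,-0.73,0.08],0.35,0],
])

```text
clock: 1.98
ee_pos: [0.5156, 0.1107, 0.1997]
tcp_rot: [-179.8, -0.1, 128.9]
wrist_force: [0.0, 0.8, 0.2]
grip_width: 0.0424
```

Run:
```python
from h import *
plan([arc(-31.5,.16),arc(-31.5,.065)],[0]*2)
i=bot.camera_info('wrist');im=bot.snapshot('wrist')
print([proj(i,arc(-31.5,0)[:2]+[.1]),proj(i,[*C,.107])],i['eye'])
cv2.imwrite('pics/w1.png',im[:,:,::-1])
```

```text
at 1.975 [0.5156 0.1107 0.1997] [-1.7977e+02 -5.0000e-02  1.2889e+02] j [ 5. 17. -7. 67. -0. 56.]
[[-0.172, 0.101, 0.264], -0.005, 0] 
[[-0.173, 0.104, 0.898], -0.005, 0] 
[array([294.05349995, 233.96505031]), array([295.85721905, 126.47831049])] [0.46612978 0.17243751 0.34204281]
```

View pics/w1.png

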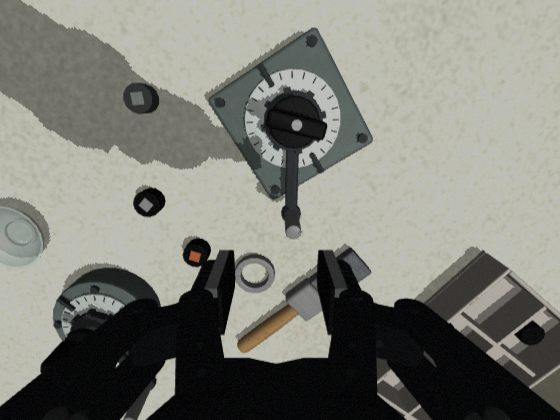

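The pin's top shows at (293,231), against a predicted (294,234). The knob dot is at (296,125), against (296,126). They agree to about 1 mm, so I'll descend.

Call:
drive_tool([
  [[-0.09,0.05,0.1],0,0],
  [[-0.17,0.1,0.2],0,0],
  [[-0.17,0.1,0.4],0,0],
  [[-0.17,0.1,0.6],0,0],
  [[-0.17,0.1,0.8],0,0],
  [[-0.17,0.1,0.89],0,0],
  [[-0.17,0.1,0.89],0,0],
])

```text
clock: 2.9
ee_pos: [0.5417, 0.1013, 0.065]
tcp_rot: [-179.7, -0.2, 129.0]
wrist_force: [0.3, 0.6, -0.1]
grip_width: 0.0428
```

Run:
```python
from h import *
plan([arc(-31.5,.066)],[0])
i=bot.camera_info('scene');im=bot.snapshot('scene')
cv2.imwrite('pics/s1.png',cv2.resize(im[180:340,260:460,::-1],None,fx=3,fy=3))
```

```text
at 2.9 [0.5417 0.1013 0.065 ] [-1.7967e+02 -1.6000e-01  1.2904e+02] j [  4.  25. -16.  49.  -0.  55.]
[[-0.014, 0.004, -0.007], -0.003, 0]
```

View pics/s1.png

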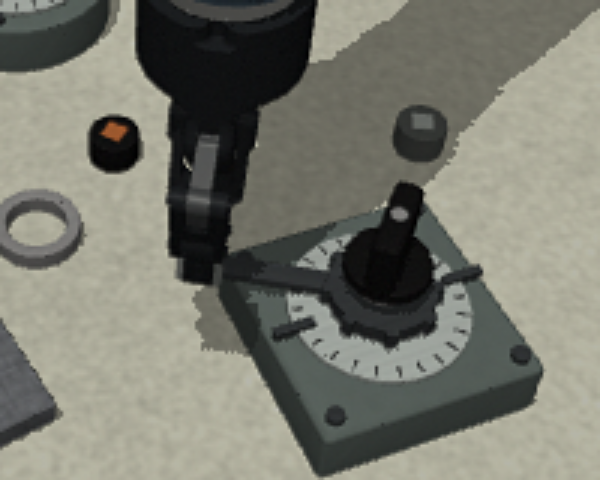

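The fingers straddle the pin at the lever's end, at about (200,270) in the crop. Now I'll close.

Call:
drive_tool([
  [[-0.01,0,0],0,1],
  [[-0.01,0,0],0,1],
  [[-0.01,0,0],0,1],
  [[-0.01,0,0],0,1],
  [[-0.01,0,0],0,1],
], newtons=30)

```text
clock: 3.58
ee_pos: [0.545, 0.1, 0.0674]
tcp_rot: [-179.9, 0.0, 129.0]
wrist_force: [1.2, -1.8, 5.8]
grip_width: 0.0134
```

Run:
```python
from h import *
p=bot.get_state()['ee_pos'];d=p[:2]-C
print(np.hypot(*d),np.degrees(np.arctan2(d[1],d[0]))-YAW)
plan([arc(a,.066) for a in(-28,-23,-18,-13,-8,-3,2,6,10,10)],[1]*10)
```

```text
0.09101789410819598 -30.800376872494947
at 3.575 [0.545  0.1    0.0674] [-1.7990e+02  3.0000e-02  1.2903e+02] j [  4.  25. -15.  50.  -0.  55.]
[[0.008, 0.029, 0.01], -0.042, 1] 
[[0.014, 0.081, 0.01], -0.097, 1] 
[[0.024, 0.133, 0.009], -0.153, 1] 
[[0.039, 0.183, 0.009], -0.209, 1] 
[[0.058, 0.232, 0.009], -0.264, 1] 
[[0.081, 0.279, 0.009], -0.32, 1] 
[[0.108, 0.323, 0.009], -0.375, 1] 
[[0.132, 0.357, 0.009], -0.42, 1] 
[[0.159, 0.389, 0.009], -0.464, 1] 
[[0.159, 0.389, 0.009], -0.464, 1]
```

Call:
drive_tool([
  [[0.01,0.03,0],-0.04,1],
  [[0.015,0.08,0],-0.1,1],
  [[0.025,0.13,0],-0.15,1],
  [[0.04,0.18,0],-0.21,1],
  [[0.06,0.23,0],-0.26,1],
  [[0.08,0.28,0],-0.32,1],
  [[0.11,0.32,0],-0.38,1],
  [[0.13,0.36,0],-0.42,1],
  [[0.16,0.39,0],-0.46,1],
  [[0.16,0.39,0],-0.46,1],
])

```text
clock: 4.82
ee_pos: [0.5771, 0.1559, 0.0677]
tcp_rot: [-180.0, 0.1, 170.4]
wrist_force: [5.9, 0.9, -2.8]
grip_width: 0.013
```

Run:
```python
from h import *
p=bot.get_state()['ee_pos'];d=p[:2]-C
print(np.hypot(*d),np.degrees(np.arctan2(d[1],d[0]))-YAW)
plan([arc(a,.066) for a in(14,19,24,29,33,33)],[1]*10)
```

```text
0.09165451130036992 10.571205372055962
at 4.825 [0.5771 0.1559 0.0677] [-1.7997e+02  1.3000e-01  1.7041e+02] j [ 9. 30. -8. 52. -0. 19.]
[[0.013, 0.036, 0.011], -0.049, 1] 
[[0.019, 0.088, 0.011], -0.104, 1] 
[[0.03, 0.139, 0.011], -0.16, 1] 
[[0.045, 0.189, 0.011], -0.215, 1] 
[[0.06, 0.228, 0.011], -0.26, 1] 
[[0.06, 0.228, 0.011], -0.26, 1]
```

Call:
drive_tool([
  [[0.01,0.04,0],-0.05,1],
  [[0.02,0.09,0],-0.1,1],
  [[0.03,0.14,0],-0.16,1],
  [[0.04,0.19,0],-0.21,1],
  [[0.06,0.23,0],-0.26,1],
  [[0.06,0.23,0],-0.26,1],
  [[0.06,0.23,0],-0.26,0.5],
  [[0.06,0.23,0],-0.26,0.2],
  [[0.06,0.23,0],-0.26,0],
  [[0.06,0.23,0],-0.26,0],
])

```text
clock: 6.08
ee_pos: [0.5737, 0.1913, 0.0676]
tcp_rot: [-179.9, 0.1, -166.2]
wrist_force: [0.3, -0.2, 0.3]
grip_width: 0.0425
```

Call:
drive_tool([
  [[0,0,-0.15],0,0],
  [[0,0,-0.4],0,0],
  [[0,0,-0.6],0,0],
  [[0,0,-0.6],0,0],
])

```text
clock: 6.58
ee_pos: [0.5756, 0.1919, 0.1604]
tcp_rot: [-179.9, 0.4, -166.2]
wrist_force: [0.8, 0.3, 0.1]
grip_width: 0.0426
```

Run:
```python
from h import *
im=bot.snapshot('scene')
cv2.imwrite('pics/s2.png',cv2.resize(im[180:340,260:460,::-1],None,fx=3,fy=3))
i=bot.camera_info('wrist');im=bot.snapshot('wrist')
for a in (20,34): print(a,proj(i,arc(a,0)[:2]+[.1]))
print(proj(i,[*C,.107]))
cv2.imwrite('pics/w2.png',im[:,:,::-1])
plan([[*C,.16,209.5]],[-1])
```

```text
20 [246.09165925 219.41846979]
34 [277.21581539 222.46340258]
[274.73500105  84.70865908]
at 6.675 [0.5734 0.1914 0.1572] [-1.7992e+02  8.0000e-02 -1.6621e+02] j [12. 27.  1. 65. -0. -1.]
[[0.597, -0.002, -0.02], -0.175, -1]
```

View pics/w2.png

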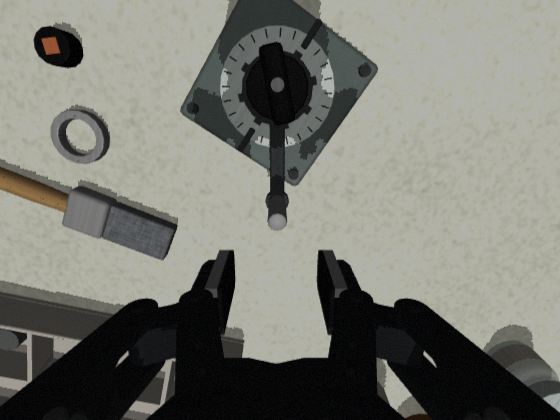

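View pics/s2.png

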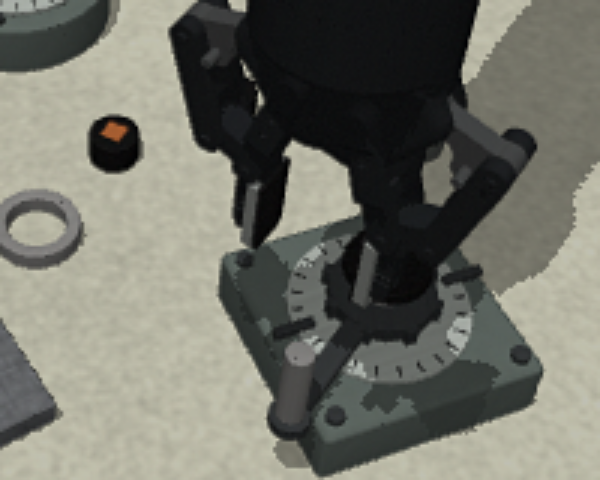

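The pin is at (277,221), which is the +34° stop, so the ring is loose. The knob dot is at (277,85), as predicted. Next I move over the knob.

Call:
drive_tool([
  [[0.2,0,-0.02],-0.06,0],
  [[0.4,0,-0.02],-0.12,0],
  [[0.6,0,-0.02],-0.175,0],
  [[0.6,0,-0.02],-0.175,0],
  [[0.6,0,-0.02],-0.175,0],
])

```text
clock: 7.3
ee_pos: [0.4859, 0.1699, 0.1591]
tcp_rot: [-179.9, -0.0, -150.5]
wrist_force: [0.1, 0.1, -0.4]
grip_width: 0.0426
```

Run:
```python
from h import *
im=bot.snapshot('top')
i=bot.camera_info('wrist');im=bot.snapshot('wrist')
cv2.imwrite('pics/w3.png',im[:,:,::-1])
plan([[*C,.08,209.5]],[0])
```

```text
at 7.4 [0.4867 0.17   0.1596] [-1.7991e+02  5.0000e-02 -1.5049e+02] j [ 12.  17. -13.  60.  -0. -17.]
[[0.003, -0.0, 0.53], 0.0, 0]
```

View pics/w3.png

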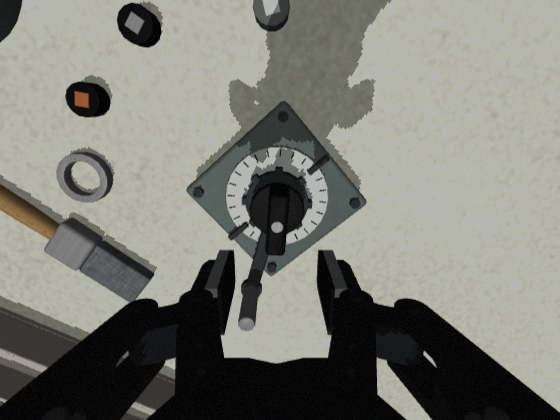

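The bar is vertical in the wrist view at column 277, centred between the fingers. I'll descend and grip.

Call:
drive_tool([
  [[0,0,0.15],0,0],
  [[0,0,0.35],0,0],
  [[0,0,0.53],0,0],
  [[0,0,0.53],0,0],
  [[0,0,0.53],0,1],
  [[0,0,0.53],0,1],
  [[0,0,0.53],0,1],
  [[0,0,0.53],0,1],
  [[0,0,0.53],0,1],
], newtons=25)

```text
clock: 8.52
ee_pos: [0.4874, 0.1711, 0.0813]
tcp_rot: [-180.0, 0.2, -150.5]
wrist_force: [-3.2, 4.6, 5.8]
grip_width: 0.0139
```

Run:
```python
from h import *
plan([[*C,.082,180+YAW]],[1])
print(bot.get_state()['moment'])
```

```text
at 8.525 [0.4874 0.1711 0.0813] [-179.99    0.2  -150.46] j [ 12.  20. -21.  49.   0. -17.]
[[0.01, -0.005, -0.005], 0.542, 1] 
[ 0.98166957  0.6201355  -0.04029891]
```

Call:
drive_tool([
  [[0,0,0],0.08,1],
  [[0,0,0],0.16,1],
  [[0,0,0],0.24,1],
  [[0,0,0],0.32,1],
  [[0,0,0],0.4,1],
  [[0,0,0],0.47,1],
  [[0,0,0],0.54,1],
  [[0,0,0],0.54,1],
  [[0,0,0],0.54,1],
  [[0,0,0],0.54,1],
])

```text
clock: 9.78
ee_pos: [0.4874, 0.1706, 0.0814]
tcp_rot: [179.9, 0.2, 161.0]
wrist_force: [-2.1, -2.2, -0.3]
grip_width: 0.0137
```

Call:
drive_tool([
  [[0,0,0],0,0.5],
  [[0,0,0],0,0.2],
  [[0,0,0],0,0],
  [[0,0,-0.2],0,0],
  [[0,0,-0.5],0,0],
  [[0,0,-0.6],0,0],
  [[0,0,-0.6],0,0],
])

```text
clock: 10.65
ee_pos: [0.4881, 0.1708, 0.1722]
tcp_rot: [179.8, 0.3, 161.0]
wrist_force: [-0.4, 0.2, 0.5]
grip_width: 0.0426
```

Run:
```python
from h import *
i=bot.camera_info('wrist');im=bot.snapshot('wrist')
cv2.imwrite('pics/w4.png',cv2.resize(im[120:360,140:420,::-1],None,fx=2.5,fy=2.5))
plan([arc(33,.16,dyaw=0)],[0])
```

```text
at 10.7 [0.4871 0.1706 0.1709] [1.7992e+02 1.7000e-01 1.6099e+02] j [ 12.  16. -12.  61.  -0.  31.]
[[-0.502, 0.318, 0.075], -0.365, 0]
```

View pics/w4.png

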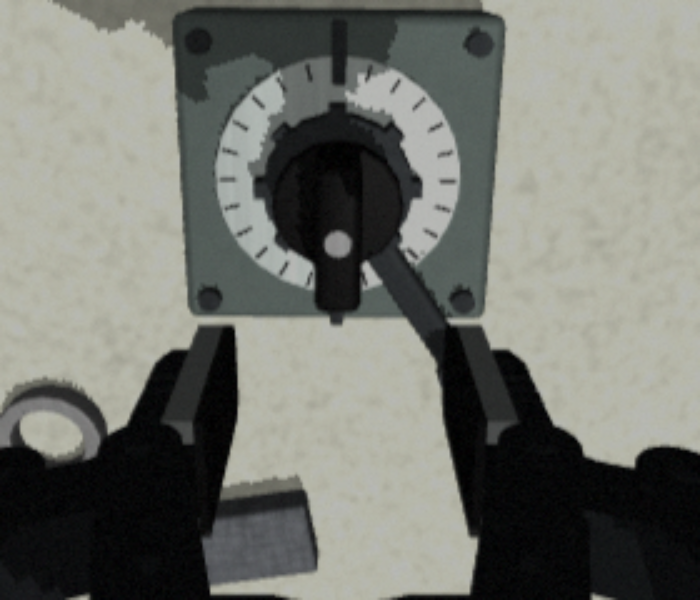

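The knob bar lines up with both index bars at column ~338 of the crop. I'll go back to the pin.

Call:
drive_tool([
  [[-0.15,0.1,0.03],-0.1,0],
  [[-0.3,0.2,0.05],-0.2,0],
  [[-0.5,0.32,0.07],-0.3,0],
  [[-0.5,0.32,0.07],-0.37,0],
  [[-0.5,0.32,0.07],-0.37,0],
])

```text
clock: 11.32
ee_pos: [0.5725, 0.1912, 0.1582]
tcp_rot: [-180.0, -0.1, -165.8]
wrist_force: [0.3, 0.6, 0.0]
grip_width: 0.0429
```

Run:
```python
from h import *
plan([arc(33.5,.067)],[0])
```

```text
at 11.325 [0.5725 0.1912 0.1582] [-1.7998e+02 -5.0000e-02 -1.6579e+02] j [12. 27.  1. 65. -0. -2.]
[[-0.009, 0.003, 0.608], -0.001, 0]
```

Call:
drive_tool([
  [[0,0,0.2],0,0],
  [[0,0,0.4],0,0],
  [[0,0,0.61],0,0],
  [[0,0,0.61],0,0],
  [[0,0,0.61],0,1],
  [[0,0,0.61],0,1],
  [[0,0,0.61],0,1],
  [[0,0,0.61],0,1],
  [[0,0,0.61],0,1],
], newtons=30)

```text
clock: 12.45
ee_pos: [0.5735, 0.1914, 0.0682]
tcp_rot: [-180.0, 0.1, -165.8]
wrist_force: [-0.8, 0.2, 6.6]
grip_width: 0.0133
```

Run:
```python
from h import *
p=bot.get_state()['ee_pos'];d=p[:2]-C
print(np.hypot(*d),np.degrees(np.arctan2(d[1],d[0]))-YAW)
plan([arc(a,.0675) for a in(30,25,20,15,10,5,0,-4,-8,-8)],[1]*10)
```

```text
0.08965215507775356 33.23922018038189
at 12.45 [0.5735 0.1914 0.0682] [-1.7998e+02  1.0000e-01 -1.6580e+02] j [12. 30. -7. 53. -0. -2.]
[[-0.001, -0.034, 0.005], 0.038, 1] 
[[0.004, -0.086, 0.005], 0.093, 1] 
[[0.014, -0.137, 0.005], 0.149, 1] 
[[0.028, -0.188, 0.005], 0.204, 1] 
[[0.047, -0.237, 0.005], 0.26, 1] 
[[0.07, -0.284, 0.005], 0.316, 1] 
[[0.097, -0.329, 0.004], 0.371, 1] 
[[0.121, -0.363, 0.004], 0.416, 1] 
[[0.148, -0.395, 0.004], 0.46, 1] 
[[0.148, -0.395, 0.004], 0.46, 1]
```

Call:
drive_tool([
  [[0,-0.03,0],0.04,1],
  [[0,-0.09,0],0.09,1],
  [[0.01,-0.14,0],0.15,1],
  [[0.03,-0.19,0],0.2,1],
  [[0.05,-0.24,0],0.26,1],
  [[0.07,-0.28,0],0.32,1],
  [[0.1,-0.33,0],0.37,1],
  [[0.12,-0.36,0],0.42,1],
  [[0.15,-0.4,0],0.46,1],
  [[0.15,-0.4,0],0.46,1],
])

```text
clock: 13.7
ee_pos: [0.565, 0.1281, 0.0682]
tcp_rot: [179.9, -0.1, 152.8]
wrist_force: [-4.0, 1.5, 4.3]
grip_width: 0.013
```

Run:
```python
from h import *
p=bot.get_state()['ee_pos'];d=p[:2]-C
print(np.hypot(*d),np.degrees(np.arctan2(d[1],d[0]))-YAW)
plan([arc(a,.0675) for a in(-13,-18,-23,-28,-31,-33,-34.5,-34.5)],[1]*10)
```

```text
0.08887400185881385 -8.720571575035045
at 13.7 [0.565  0.1281 0.0682] [ 1.7995e+02 -5.0000e-02  1.5283e+02] j [  6.  28. -11.  51.   0.  34.]
[[-0.005, -0.045, 0.005], 0.056, 1] 
[[0.002, -0.097, 0.004], 0.111, 1] 
[[0.013, -0.148, 0.004], 0.167, 1] 
[[0.029, -0.198, 0.004], 0.223, 1] 
[[0.04, -0.227, 0.004], 0.256, 1] 
[[0.049, -0.246, 0.004], 0.278, 1] 
[[0.056, -0.26, 0.004], 0.295, 1] 
[[0.056, -0.26, 0.004], 0.295, 1]
```

Call:
drive_tool([
  [[0,-0.05,0],0.06,1],
  [[0,-0.1,0],0.11,1],
  [[0.01,-0.15,0],0.17,1],
  [[0.03,-0.2,0],0.22,1],
  [[0.04,-0.23,0],0.26,1],
  [[0.05,-0.25,0],0.28,1],
  [[0.055,-0.26,0],0.295,1],
  [[0.055,-0.26,0],0.295,1],
])

```text
clock: 14.7
ee_pos: [0.5391, 0.0986, 0.0682]
tcp_rot: [179.9, -0.2, 126.4]
wrist_force: [-4.1, 4.3, 2.3]
grip_width: 0.0132
```

Call:
drive_tool([
  [[0,0,0],0,0.5],
  [[0,0,0],0,0.2],
  [[0,0,0],0,0],
  [[0,0,-0.2],0,0],
  [[0,0,-0.5],0,0],
  [[0,0,-0.8],0,0],
  [[0,0,-0.8],0,0],
])

```text
clock: 15.58
ee_pos: [0.5426, 0.0981, 0.1924]
tcp_rot: [179.5, 0.1, 126.4]
wrist_force: [0.6, 0.3, -1.5]
grip_width: 0.0427
```

Run:
```python
from h import *
i=bot.camera_info('wrist');im=bot.snapshot('wrist')
for a in (-34,-24): print(a,proj(i,arc(a,0)[:2]+[.1]))
cv2.imwrite('pics/w5.png',im[:,:,::-1])
print(bot.get_state())
```

```text
-34 [272.6859647  206.96301248]
-24 [292.02743742 205.17145534]
{'clock': 15.625, 'joints': array([ 3.54033286, 19.33910088, -4.82125451, 65.65339647,  0.21418554,
       57.13965837]), 'qd': array([ 0.05073761,  1.72544629, -3.67024872, -1.04127244,  0.0512691 ,
        0.02414573]), 'joint_efforts': array([ 5.04224491e-02, -4.55615973e+01,  2.76509482e+01,  1.96944522e-01,
        1.55721162e-02, -5.84576355e-04]), 'ee_pos': array([0.54107216, 0.09806044, 0.19005831]), 'tcp_rot': array([ 1.79727337e+02, -7.88567745e-02,  1.26401210e+02]), 'wrist_force': array([ 0.30042665,  0.29101348, -1.19229654]), 'moment': array([-0.00872112, -0.0065719 ,  0.00288634]), 'grip_width': 0.042725526588084366}
```

View pics/w5.png

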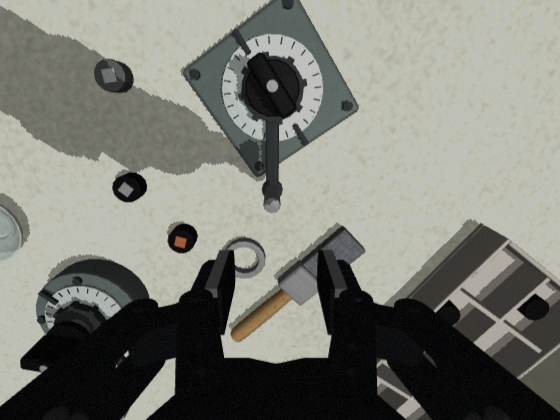

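The pin is at (272,205), against a predicted (273,207) for the -34° stop. The knob bar still points along the index bars at (243,42) and (300,135), and the fingers are clear. I'll hand in.

```bash
python3 -c "
from rig import bot
print(bot.job_done(), bot.get_state()['wrist_force'])"
```

```text
the job is handed in; nothing more can be done
the job is handed in; nothing more can be done
```

I handed the job in at about 15.6 s of the 56 s allowed; the hand-in reports no verdict. I swung the square stop's lever counter-clockwise to its loose stop, turned the knob clockwise about 49° to the index bars, and swung the lever back clockwise to its tight stop.

My checks, all from camera pictures and robot readings:
- **Loosened:** the pin showed within about 2 pixels of its predicted place at +34° before I turned the knob.
- **Knob at the mark:** right after the turn, while the ring was loose, the bar lined up with both index bars. It still did in the last picture, by eye.
- **Locked again:** the pin showed within about 2 pixels of its predicted place at -34° (10° of swing is about 19 pixels there).
- **Robot clear:** after the last release the fingers were open and raised to about 0.19 m, with wrist force near 1 N. I did not go near the round stop.

No check failed. The two fixed cameras disagreed by about 2 mm on the stop's position, which is within their stated calibration, so I used the average.

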